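Loosen the bench clamp's knurled wheel by two turns and push the block out

ROBOT

A 6-joint arm with a two-finger parallel gripper is mounted at the origin on a cart in front of the work surface, level with it; the furniture and walls round the work are solid. World frame = base frame: x ahead of the robot, y to its left, z up, the work surface at z = 0. Lengths are in m, angles in degrees, forces in N, time in s.
With the tool pointing down it reaches from about 0.3 to 0.75 m from the base axis. Payload 8.5 kg.
Tool frame: the origin (TCP) lies on the centre line of the jaws, within the pads' length; the fingertips stand r.tips_ahead ahead of it and the grasp point (between the pads) lies 8 mm behind it (r.tips_ahead is the distance from the TCP to the fingertips, in m); z points along the fingers, y is the line along which they close (so a half turn about z gives the same grasp; the last joint's range is limited). The gripper opens to 85 mm and grips with 20 to 120 N. Pads are 22 mm wide; open, the fingers measure 114 mm over their backs; the gripper's body (76 mm by 85 mm) begins 54 mm behind the grasp point. The pads swing forward as they close: fully open they stand 13 mm farther back than shut.
Start: joints at [53.955, 21.807, 74.336, -0, 83.858, -12.336], TCP at [0.221, 0.504, 0.242] pointing down, gripper open.
Joint ranges: [-178.18, 178.18], [-50.72, 133.34], [12.68, 142.11], [-81.47, 261.47], [9.98, 163.14], [-165.26, 165.26]. Speed limits (degrees/s): [136.94, 136.94, 180, 180, 180, 180].

INTERFACE

Orientations are given as [roll, pitch, yaw] about the fixed x, y, z axes, in that order (R = Rz(yaw) Ry(pitch) Rx(roll)).
In Python, from rig import r gives the robot as it stands.
- The arm moves only by the tool step_arm, never from a script. Its argument "targets" is a list of rows, each an object of numbers: "dx", "dy", "dz": the shift along the tool's x, y, z scaled (see below); "rx", "ry", "rz": the turn, a rotation vector about the tool's x, y, z scaled (see below). In form: [{"dx": .., "dy": .., "dz": .., "rx": .., "ry": .., "rz": ..}, ...]. A call has exactly 10 rows; each row shifts and turns the commanded pose from where the row before left it, along the tool's axes as they then stand; what a row does not reach is not made up. The controller multiplies each number of a shift by 0.15 m and each number of a turn by 60 degrees. A row lasts 1/10 s, in which the tool goes at most 50 mm and 8.59 degrees, less where a joint would pass 70% of its speed; a pose out of reach is approached as far as the arm can. A call with a number of a shift or a turn outside -1 to 1 is refused whole. A call with a gripper value outside its range is refused whole. "fingers" is the closure, from 0 (fully open) to 1 (shut), set as the call begins (left out, the last holds). The fingers move at their own pace and stop on an object; "newtons" is the grip in N (left out, the last holds). Time passes only in rows, so rows that do not move let the fingers close, or fill a call up. It gives the time, the measured TCP pose, the force, the opening and the grip force at its end, in the units of the state.
- r.state(): the state, without advancing time (a new reading comes with each control period).
- r.get_image(name): name is "side" or "top"; returns a dict with "color" (480x640x3 uint8, red, green, blue), "fx", "fy", "cx", "cy" (pixels), "k1" (the pictures are not rectified: a ray, as slopes to the right and down, at radius r is drawn at 1 + k1 r^2 times it, then the intrinsics apply), "world_from_camera" (4x4, takes a point from camera to world coordinates). Camera axes: x right, y down, z forward; pixel columns grow to the right and rows downward; lengths in m; the calibration is good to about 2 mm. A picture is of the moment at which its call begins. There is no depth.
- r.hand_in(): hands the job in; it is judged then, once.
The state is a dict: "clock": time; "joints": joint angles; "joint_velocities": joint speeds; "joint_torque": joint torques, N m; "position": TCP position; "orientation": TCP orientation; "force": force on the tool from outside, world axes, zero at the start; "torque": the same for the moment, N m; "gripper_width": finger opening in m; "grip_force": force on a finger pad.
Only numpy, scipy, OpenCV 4.12 (cv2) and the standard library are available. Lean on these libraries where they do the work, as an engineer would, in place of code of your own. Each camera call takes 0.05 s, during which the arm holds its last target. There are 200 camera calls.

TASK

Loosen the small green bench clamp by two full turns of its brass knurled wheel, rolling a fingertip over the top of the wheel towards the end stop again and again and counting the turns (red mark back on top for the second time). Only then push the wooden block endways along the bed with a fingertip until it rests against the end stop, clear of the jaws; the wheel stays at two turns. Touch only: do not pick the block up, do not push the moving jaw itself, and leave the other things on the table where they are.

Things in the scene. Friction and masses are not known exactly. Their poses are not given: they have to be found in the camera images.
- clamp: Green clamp fixed to the table, 160 x 300 mm. Origin: on the table under the clamped block's middle. Own x points away from the knurled wheel, y along the bed to the end stop, z up. Bed top 6 mm above the table, y = -90 to +210 mm. Fixed steel jaw x = 20 to 38, y = -40 to 40 mm. Both jaws rise to only 18.5 mm above the table, so a fingertip passes over them while pushing the block's upper part.
- bearing (a point): Middle of the top of the green bearing block between wheel and moving jaw, 36 mm above the table, at x = -62 mm, y = 0 of the clamp, 14 x 46 mm in x and y; a white arrow on it points along clamp +y, the way to roll the wheel's top to loosen.
- stop_face (a point): Middle of the top edge of the steel end stop's inner face, at y = +200 mm of the clamp, 20 mm above the table, 60 mm wide.
- wheel_top (a point): Top of the brass knurled wheel's rim at rest, mid-width: 48 mm above the table, clamp x = -85, y = 0 mm. Radius 18 mm, width 24 mm, axis along clamp x. Its bearing is rigid, so press only lightly (about 5 to 20 N; 2 mm past contact is plenty). A fingertip pressed on it and drawn along clamp +y rolls it along and loosens it; along -y it tightens. It stays where left (friction 0.7 N at the rim).
- screw (a joint): Turn of the knurled wheel in rad: 0 tight (at the start, red mark across the rim on top), grows as the top of the rim is rolled towards the end stop, 6.28 per full turn, stops at 18.85. Two full turns are 12.57.
- jaw: Steel moving jaw; origin at the clamp's origin when tight, moves 5 mm to clamp -x per wheel turn, only by the wheel. When tight it fills x = -37 to -20.5, y = -40 to 70 mm, 18.5 mm high; a boss at x = -37 to -30, y = -12 to 12 mm is 36 mm high. Its toe (y = 62 to 70 mm) reaches to x = -16.5 mm and bars the block's way to the stop until the jaw has backed off.
- block_c (a point): Centre of the clamped beech pressing block, 40 mm wide (x), 120 mm long (y, along the clamp's y), 25 mm high, 0.075 kg, lying on the bed between the jaws (its top 31 mm above the table); its axes run as the clamp's. Resting against the end stop its centre is at y = +140 mm of the clamp.
- spare_block: Another, loose beech block of 40 x 120 x 25 mm, a bystander; origin under its middle.
- thread_spool: Thread spool, 31 mm across, 40 mm high, bystander; origin at its underside.
- tea_mug: Green and white mug, 78 x 116 x 101 mm, bystander; origin at its underside.
- eraser: Blue-sleeved eraser, 23 x 40 x 13 mm, bystander; origin at its underside.
- loupe: Black loupe, 37 mm across, 38 mm high, bystander; origin at its underside.
- paste_jar: White jar with red lid, 66 mm across, 67 mm high, bystander; origin at its underside.
- dropper_bottle: Brown dropper bottle, 33 mm across, 102 mm high, bystander; origin at its underside.

How it is judged (in metres and radians):
On the way, in this order (a step that is already met when the one before it is completed fails the run):
1. the wheel has been loosened two full turns (within a quarter turn) (value of joint screw between 10.9956 and 14.1372 rad), for 0.2 s.
2. the block lies against the end stop (y of block_c in the frame of clamp above 0.13 m and x of block_c in the frame of clamp between -0.03 and 0.03 m and z of block_c in the frame of clamp below 0.022 m and angle between block_c's own z axis and vertical below 0.08 rad), for 0.2 s.
At the end, for the whole second after the job is handed in: The wheel stands two full turns from tight (within a quarter turn, 11.0 to 14.1 rad) and the block lies flat on the bed within 10 mm of the end stop (all of step 1 and all of step 2); the robot touches nothing.
It fails at once if the block is pushed along before the wheel has been loosened (y of block_c in the frame of clamp above 0.012 m and value of joint screw below 10.9956 rad).
It fails at once if the block is lifted or tipped (z of block_c in the frame of clamp above 0.03 m or angle between block_c's own z axis and vertical above 0.2 rad).
It fails at once if the moving jaw is pushed by the robot itself (over 6 N) (contact force between the fingers and jaw above 6 N).
It fails at once if another thing is moved (more than 15 mm) (distance of any of spare_block, thread_spool, tea_mug, eraser, loupe, paste_jar, dropper_bottle from where it was at the start of the episode above 0.015 m).
It also fails if it takes over 72 s, if anything falls off the work surface, if the arm or the gripper's body presses on something with over 40 N, if the wrist force passes 120 N, or if a joint passes its speed limit or range.

## Working session

There is one attempt and no reset: what is moved stays moved. The work goes in short steps, Python scripts to look and compute and a tool call to move; the robot and the scene stay as the last step left them, time stands still between calls to the robot, and variables do not carry over. Pictures are saved under pics/ and viewed, at most 10 in all, crops included, and the job is handed in when it is done.

Besides the shell and the picture viewer there is one more tool, called after "Request:" in YAML: its name, and indented under it one key for each argument. step_arm: Moves the arm, as the interface text tells. Shifts and turns lie within -1 to 1; 1 stands for 0.15 m of shift or 60 degrees of turn. Its arguments: {"type":"object","properties":{"targets":{"type":"array","items":{"type":"object","properties":{"dx":{"type":"number","minimum":-1,"maximum":1},"dy":{"type":"number","minimum":-1,"maximum":1},"dz":{"type":"number","minimum":-1,"maximum":1},"rx":{"type":"number","minimum":-1,"maximum":1},"ry":{"type":"number","minimum":-1,"maximum":1},"rz":{"type":"number","minimum":-1,"maximum":1}}}},"fingers":{"type":"number"},"newtons":{"type":"number"}},"required":["targets"]}

```bash
mkdir -p pics; ls
python3 - <<'E'
from rig import r
import cv2
print(r.state(), r.tips_ahead)
for n in("side","top"):
    g=r.get_image(n); cv2.imwrite(f"pics/{n}0.png",g["color"][:,:,::-1]); print({k:v for k,v in g.items() if k!="color"})
E
```

```text
pics
{'clock': 0.0, 'joints': array([ 5.39566558e+01,  2.18423178e+01,  7.43839905e+01,  3.06907635e-04,
        8.38580091e+01, -1.23352042e+01]), 'joint_velocities': array([ 0.00726615, -0.05026346,  0.12357392, -0.00692394, -0.04698127,
       -0.05470736]), 'joint_torque': array([-1.14854622e-03, -4.48460376e+01, -2.31273544e+01, -3.25148294e-04,
        4.91782761e-03, -7.90551599e-05]), 'position': array([0.22097682, 0.50336245, 0.24170382]), 'orientation': array([-1.79917694e+02, -1.83108180e-02,  1.56291814e+02]), 'force': array([ 0.25736696, -0.19926887, -0.06359953]), 'torque': array([-0.0199295 ,  0.0398596 ,  0.04385542]), 'grip_force': 0.0, 'gripper_width': 0.08529728957380153} 0.011
{'fx': 492.52594563696886, 'fy': 492.52594563696886, 'cx': 318.96452598910435, 'cy': 234.99140264538246, 'k1': -0.053300232574494594, 'world_from_camera': array([[-0.99335405, -0.06900459,  0.09212004,  0.47320637],
       [-0.1142586 ,  0.49466308, -0.8615413 ,  0.99569363],
       [ 0.01388192, -0.86634104, -0.49925994,  0.66312101],
       [ 0.        ,  0.        ,  0.        ,  1.        ]])}
{'fx': 478.2392835360292, 'fy': 478.2392835360292, 'cx': 321.3338288766167, 'cy': 238.66130447599753, 'k1': 0.036814230547202405, 'world_from_camera': array([[ 0.0193888 , -0.98758529,  0.15588257,  0.41713664],
       [-0.99978943, -0.02019937, -0.00361741, -0.00322343],
       [ 0.00672123, -0.15577961, -0.98776897,  0.9745356 ],
       [ 0.        ,  0.        ,  0.        ,  1.        ]])}
```

View pics/top0.png

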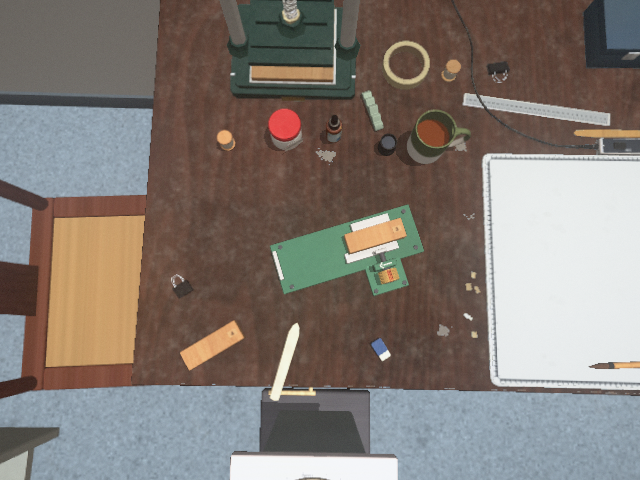

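View pics/side0.png

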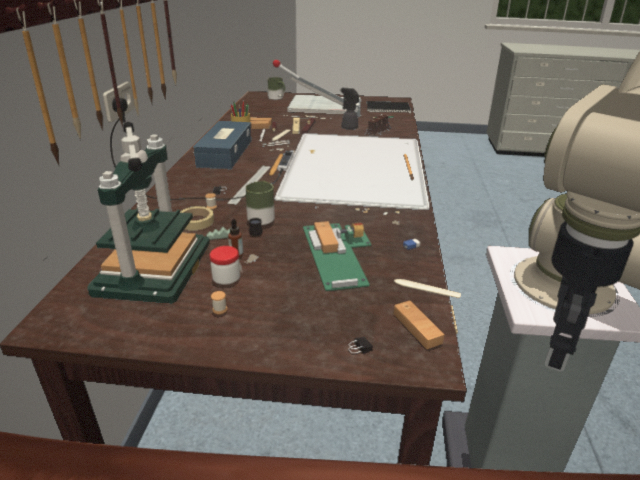

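The top view shows the clamp (stop at about 278,265; block 375,237; wheel 388,275; arrow ~382,265). The side view shows the same clamp at 335,250. I'll zoom in next.

```bash
cat > h.py <<'E'
import numpy as np, cv2
def ray(g,u,v):
    d=np.array([(u-g["cx"])/g["fx"],(v-g["cy"])/g["fy"]]); s=d.copy()
    for _ in range(20): s=d/(1+g["k1"]*(s@s))
    T=g["world_from_camera"]; return T[:3,3],T[:3,:3]@np.array([*s,1])
def onz(g,u,v,z):
    o,d=ray(g,u,v); return o+d*(z-o[2])/d[2]
def px(g,p):
    T=g["world_from_camera"]; c=T[:3,:3].T@(np.array(p)-T[:3,3]); s=c[:2]/c[2]
    s=s*(1+g["k1"]*(s@s)); return s*g["fx"]+[g["cx"],g["cy"]]
E
python3 - <<'E'
from rig import r
from h import *
g=r.get_image("top"); im=g["color"]; hsv=cv2.cvtColor(im,cv2.COLOR_RGB2HSV)
c=cv2.resize(im[195:305,260:435],None,fx=4.5,fy=4.5,interpolation=cv2.INTER_CUBIC); cv2.imwrite("pics/crop1.png",c[:,:,::-1])
s=r.get_image("side");c=cv2.resize(s["color"][210:300,295:385],None,fx=6,fy=6,interpolation=cv2.INTER_CUBIC); cv2.imwrite("pics/crop2.png",c[:,:,::-1])
roi=np.zeros(im.shape[:2],np.uint8); roi[200:300,265:430]=255
for n,lo,hi,z in(("green",(50,60,40),(90,255,255),.006),("wood",(5,80,120),(22,255,255),.031)):
    m=cv2.inRange(hsv,lo,hi)&roi
    for k in sorted(cv2.findContours(m,0,2)[0],key=cv2.contourArea)[::-1][:2]:
        R=cv2.minAreaRect(k); print(n,cv2.contourArea(k),R)
        P=np.array([onz(g,*p,z) for p in cv2.boxPoints(R)]);print(P.round(4),np.linalg.norm(np.diff(P,axis=0),axis=1),onz(g,*R[0],z))
E
```

```text
green 7927.0 ((350.3712463378906, 261.5499572753906), (77.63045501708984, 146.3624267578125), 73.36119842529297)
[[ 0.554   0.0996  0.006 ]
 [ 0.6477 -0.1879  0.006 ]
 [ 0.4944 -0.2313  0.006 ]
 [ 0.4052  0.0498  0.006 ]] [0.30237157 0.15933056 0.29495124] [ 0.52403988 -0.06677425  0.006     ]
wood 1123.5 ((374.97247314453125, 235.4082794189453), (20.305919647216797, 59.67258071899414), 73.3007583618164)
[[ 0.5759 -0.0508  0.031 ]
 [ 0.6132 -0.1653  0.031 ]
 [ 0.5738 -0.1767  0.031 ]
 [ 0.5369 -0.0629  0.031 ]] [0.12045518 0.04103094 0.11967937] [ 0.57481809 -0.11381434  0.031     ]
wood 202.0 ((388.1500244140625, 275.4499816894531), (12.965337753295898, 18.34120750427246), 71.56504821777344)
[[ 0.5012 -0.1187  0.031 ]
 [ 0.5134 -0.1531  0.031 ]
 [ 0.4893 -0.1611  0.031 ]
 [ 0.4772 -0.1268  0.031 ]] [0.03651552 0.02542762 0.03636235] [ 0.49525072 -0.13993823  0.031     ]
```

View pics/crop1.png

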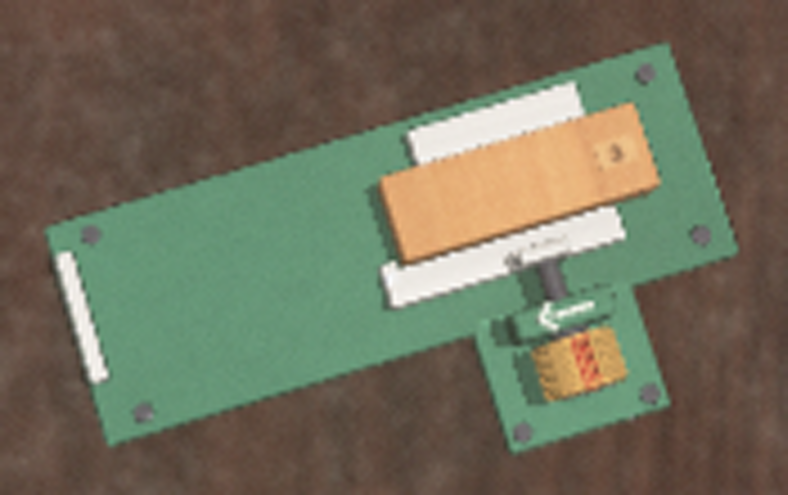

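View pics/crop2.png

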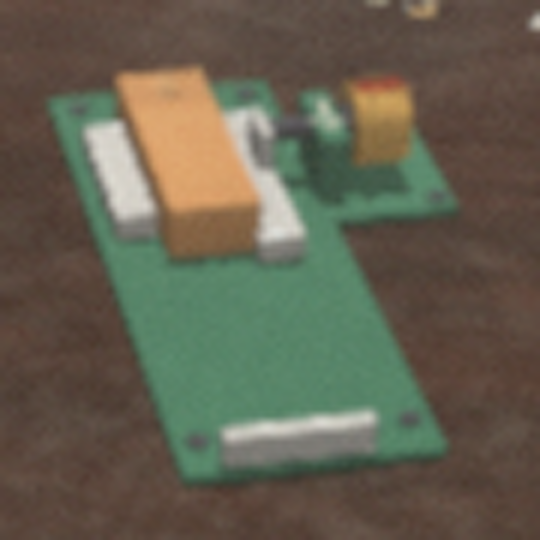

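The crops show the red mark on top of the wheel (crop1 ≈ 587,362), the stop's inner edge (≈ 89,316) and the arrow pointing to the stop. Clamp yaw is about 18° and its origin about (0.575, -0.114). I'll cross-check these while the arm starts moving.

Run:
```python
from rig import r
from h import *
g=r.get_image("top"); s=r.get_image("side")
a=np.radians(18); X=np.array([np.cos(a),np.sin(a),0]);Y=np.array([-np.sin(a),np.cos(a),0]);O=np.array([.5748,-.1138,0])
def crop(p): return 260+p[0]/4.5,195+p[1]/4.5
def cl(p): return (np.round([(p-O)@X,(p-O)@Y,p[2]],4))
for n,p,z in(("mark mid",(587,362),.048),("stop",(89,316),.02),("bearing",(570,313),.036),("bedTL",(47,228),.006),("bedTR",(668,44),.006),("bedBR",(738,252),.006),("bedBL",(110,444),.006)):
    print(n,cl(onz(g,*crop(p),z)))
def tri(pt,ps):
    o1,d1=ray(g,*crop(pt));o2,d2=ray(s,295+ps[0]/6,210+ps[1]/6)
    t=np.linalg.lstsq(np.c_[d1,-d2],o2-o1,rcond=None)[0];q=o1+d1*t[0];w=o2+d2*t[1];return cl((q+w)/2),np.linalg.norm(q-w)
print(tri((587,362),(379,85)),tri((89,316),(300,425)))
```

```text
mark mid [-0.0856 -0.0018  0.048 ]
stop [-0.001   0.1992  0.02  ]
bearing [-0.0627 -0.0034  0.036 ]
bedTL [0.0447 0.207  0.006 ]
bedTR [ 0.0443 -0.0902  0.006 ]
bedBR [-0.0566 -0.0899  0.006 ]
bedBL [-0.0572  0.2068  0.006 ]
(array([-0.0865, -0.0019,  0.0447]), np.float64(0.002239801850126439)) (array([-0.0015,  0.1999,  0.0147]), np.float64(0.0024763215193628037))
```

Request:
step_arm:
  targets:
    - {"rz": -0.139}
    - {"rz": -0.139}
    - {"rz": -0.139}
    - {"rz": -0.139}
    - {"rz": -0.139}
    - {"dy": -0.2}
    - {"dy": -0.3}
    - {"dy": -0.3}
    - {"dy": -0.3}
    - {"dy": -0.3}
  fingers: 1
  newtons: 20

```text
invalid input
```

The geometry agrees to within about 2 mm. The move was refused, so I'll write every key out.

Request:
step_arm:
  targets:
    - {"dx": 0,"dy": 0,"dz": 0,"rx": 0,"ry": 0,"rz": -0.139}
    - {"dx": 0,"dy": 0,"dz": 0,"rx": 0,"ry": 0,"rz": -0.139}
    - {"dx": 0,"dy": 0,"dz": 0,"rx": 0,"ry": 0,"rz": -0.139}
    - {"dx": 0,"dy": 0,"dz": 0,"rx": 0,"ry": 0,"rz": -0.139}
    - {"dx": 0,"dy": 0,"dz": 0,"rx": 0,"ry": 0,"rz": -0.139}
    - {"dx": 0,"dy": -0.2,"dz": 0,"rx": 0,"ry": 0,"rz": 0}
    - {"dx": 0,"dy": -0.3,"dz": 0,"rx": 0,"ry": 0,"rz": 0}
    - {"dx": 0,"dy": -0.3,"dz": 0,"rx": 0,"ry": 0,"rz": 0}
    - {"dx": 0,"dy": -0.3,"dz": 0,"rx": 0,"ry": 0,"rz": 0}
    - {"dx": 0,"dy": -0.3,"dz": 0,"rx": 0,"ry": 0,"rz": 0}
  fingers: 1
  newtons: 20

```text
clock: 1.3
position: [0.286, 0.3022, 0.2423]
orientation: [-180.0, 0.0, -162.0]
force: [1.5, -0.3, 0.8]
gripper_width: -0.0001
grip_force: 0.0
```

Request:
step_arm:
  targets:
    - {"dx": -0.04,"dy": -0.3,"dz": 0.07,"rx": 0,"ry": 0,"rz": 0}
    - {"dx": -0.04,"dy": -0.3,"dz": 0.07,"rx": 0,"ry": 0,"rz": 0}
    - {"dx": -0.04,"dy": -0.3,"dz": 0.07,"rx": 0,"ry": 0,"rz": 0}
    - {"dx": -0.04,"dy": -0.3,"dz": 0.07,"rx": 0,"ry": 0,"rz": 0}
    - {"dx": -0.04,"dy": -0.3,"dz": 0.07,"rx": 0,"ry": 0,"rz": 0}
    - {"dx": -0.04,"dy": -0.3,"dz": 0.07,"rx": 0,"ry": 0,"rz": 0}
    - {"dx": -0.04,"dy": -0.3,"dz": 0.07,"rx": 0,"ry": 0,"rz": 0}
    - {"dx": -0.04,"dy": -0.3,"dz": 0.07,"rx": 0,"ry": 0,"rz": 0}
    - {"dx": -0.04,"dy": -0.3,"dz": 0.07,"rx": 0,"ry": 0,"rz": 0}
    - {"dx": -0.04,"dy": -0.3,"dz": 0.07,"rx": 0,"ry": 0,"rz": 0}

```text
clock: 2.3
position: [0.4826, -0.1076, 0.1369]
orientation: [-180.0, 0.0, -162.0]
force: [1.4, -0.0, 0.7]
gripper_width: -0.0001
grip_force: 0.0
```

Request:
step_arm:
  targets:
    - {"dx": 0,"dy": -0.12,"dz": 0,"rx": 0,"ry": 0,"rz": 0}
    - {"dx": 0,"dy": -0.12,"dz": 0,"rx": 0,"ry": 0,"rz": 0}
    - {"dx": 0,"dy": -0.12,"dz": 0.1,"rx": 0,"ry": 0,"rz": 0}
    - {"dx": 0,"dy": 0,"dz": 0.1,"rx": 0,"ry": 0,"rz": 0}
    - {"dx": 0,"dy": 0,"dz": 0.1,"rx": 0,"ry": 0,"rz": 0}
    - {"dx": 0,"dy": 0,"dz": 0.1,"rx": 0,"ry": 0,"rz": 0}
    - {"dx": 0,"dy": 0,"dz": 0.07,"rx": 0,"ry": 0,"rz": 0}
    - {"dx": 0,"dy": 0,"dz": 0,"rx": 0,"ry": 0,"rz": 0}
    - {"dx": 0,"dy": 0,"dz": 0,"rx": 0,"ry": 0,"rz": 0}
    - {"dx": 0,"dy": 0,"dz": 0,"rx": 0,"ry": 0,"rz": 0}

```text
clock: 3.3
position: [0.4991, -0.157, 0.0677]
orientation: [-179.9, 0.1, -162.0]
force: [0.2, 0.5, -0.8]
gripper_width: -0.0
grip_force: 0.0
```

Request:
step_arm:
  targets:
    - {"dx": 0,"dy": 0,"dz": 0.03,"rx": 0,"ry": 0,"rz": 0}
    - {"dx": 0,"dy": 0,"dz": 0.03,"rx": 0,"ry": 0,"rz": 0}
    - {"dx": 0,"dy": 0,"dz": 0.005,"rx": 0,"ry": 0,"rz": 0}
    - {"dx": 0,"dy": 0.02,"dz": 0,"rx": 0,"ry": 0,"rz": 0}
    - {"dx": 0,"dy": 0.02,"dz": 0,"rx": 0,"ry": 0,"rz": 0}
    - {"dx": 0,"dy": 0.02,"dz": 0,"rx": 0,"ry": 0,"rz": 0}
    - {"dx": 0,"dy": 0.02,"dz": 0,"rx": 0,"ry": 0,"rz": 0}
    - {"dx": 0,"dy": 0.02,"dz": 0,"rx": 0,"ry": 0,"rz": 0}
    - {"dx": 0,"dy": 0.01,"dz": 0,"rx": 0,"ry": 0,"rz": 0}
    - {"dx": 0,"dy": 0,"dz": 0,"rx": 0,"ry": 0,"rz": 0}

```text
clock: 4.3
position: [0.4938, -0.1417, 0.0588]
orientation: [-179.9, 0.1, -162.0]
force: [-4.5, -0.9, 16.3]
gripper_width: -0.0001
grip_force: 8.2
```

Request:
step_arm:
  targets:
    - {"dx": 0,"dy": 0.03,"dz": 0,"rx": 0,"ry": 0,"rz": 0}
    - {"dx": 0,"dy": 0.03,"dz": 0,"rx": 0,"ry": 0,"rz": 0}
    - {"dx": 0,"dy": 0.03,"dz": 0,"rx": 0,"ry": 0,"rz": 0}
    - {"dx": 0,"dy": 0.02,"dz": 0,"rx": 0,"ry": 0,"rz": 0}
    - {"dx": 0,"dy": 0,"dz": -0.1,"rx": 0,"ry": 0,"rz": 0}
    - {"dx": 0,"dy": -0.2,"dz": -0.1,"rx": 0,"ry": 0,"rz": 0}
    - {"dx": 0,"dy": -0.3,"dz": 0,"rx": 0,"ry": 0,"rz": 0}
    - {"dx": 0,"dy": -0.1,"dz": 0,"rx": 0,"ry": 0,"rz": 0}
    - {"dx": 0,"dy": 0,"dz": 0,"rx": 0,"ry": 0,"rz": 0}
    - {"dx": 0,"dy": 0,"dz": 0,"rx": 0,"ry": 0,"rz": 0}

```text
clock: 5.3
position: [0.5157, -0.2103, 0.0865]
orientation: [179.9, -0.1, -162.0]
force: [-0.3, 0.1, 1.1]
gripper_width: -0.0002
grip_force: 0.0
```

```bash
cat > w.py <<'E'
import sys
from rig import r
from h import *
g=r.get_image("top");s=r.get_image("side")
a=cv2.resize(g["color"][255:300,360:420],(480,360),interpolation=2)
b=cv2.resize(s["color"][213:243,335:375],(320,240),interpolation=2)
b=cv2.copyMakeBorder(b,0,120,0,0,0)
cv2.imwrite(f"pics/{sys.argv[1]}.png",np.hstack([a,b])[:,:,::-1])
p=r.state()["position"];O=np.array([.5751,-.1148]);t=np.radians(18)
d=p[:2]-O;print(d@[np.cos(t),np.sin(t)],d@[-np.sin(t),np.cos(t)],p[2])
# wheel centre mark pos along clamp y in top view
h=cv2.cvtColor(g["color"],cv2.COLOR_RGB2HSV);m=(cv2.inRange(h,(0,120,90),(8,255,255))|cv2.inRange(h,(174,120,90),(180,255,255)))
m[:255]=0;m[298:]=0;m[:,:370]=0;m[:,410:]=0
v,u=np.nonzero(m)
if len(u):
    q=onz(g,u.mean(),v.mean(),.048)[:2]-O;print("mark",len(u),q@[-np.sin(t),np.cos(t)])
E
python3 w.py w1
```

```text
-0.08574482124926301 -0.07212334113530858 0.08677555909734846
mark 2 0.020755867893729726
```

View pics/w1.png

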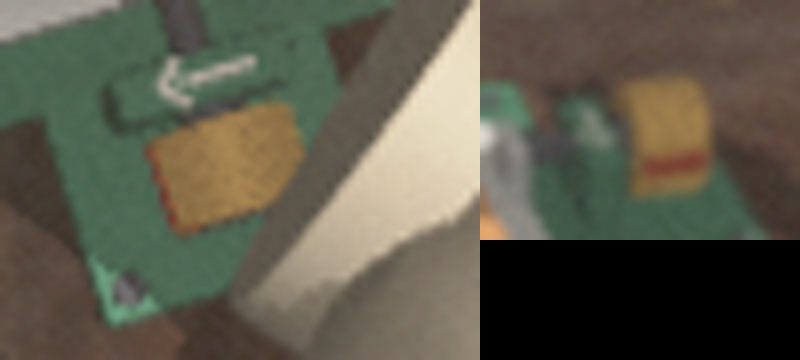

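The mark has rolled to the stop side: left rim edge in the top view (≈ 165,190) and mid-face in the side view (crop 675,160, i.e. px 359,233). I'll get the angle by intersecting the ray with the wheel cylinder.

```bash
cat > ang.py <<'E'
from rig import r
from h import *
O=np.array([.5751,-.1148,0]);t=np.radians(18)
R=np.array([[np.cos(t),np.sin(t),0],[-np.sin(t),np.cos(t),0],[0,0,1]])
def angs(u,v,g):
    o,d=ray(g,u,v);o=R@(o-O)-[0,0,.030];d=R@d
    a=d[1]**2+d[2]**2;b=o[1]*d[1]+o[2]*d[2];c=o[1]**2+o[2]**2-.018**2
    q=max(b*b-a*c,0);p=o+d*(-b-q**.5)/a
    return p,np.arctan2(p[1],p[2])
def run():
    for n in("top","side"):
        g=r.get_image(n);h=cv2.cvtColor(g["color"],cv2.COLOR_RGB2HSV)
        m=cv2.inRange(h,(0,110,60),(9,255,255))|cv2.inRange(h,(172,110,60),(180,255,255))
        c=px(g,O+R.T@[-.085,0,.03]).astype(int);k=np.zeros_like(m);cv2.circle(k,c.tolist(),14,255,-1)
        v,u=np.nonzero(m&k);P=[angs(*x,g) for x in zip(u,v)]
        P=[p for p in P if -.1<p[0][0]<-.07]
        if P: print(n,len(P),"mark angle rad",np.mean([p[1] for p in P]).round(2))
        else: print(n,"no mark")
    p=R@(r.state()["position"]-O);print("tcp clamp",p.round(4),r.state()["clock"])
if __name__=="__main__":run()
E
python3 ang.py; python3 -c "
from ang import *
print(angs(359.4,233,r.get_image('side')))"
```

```text
top 3 mark angle rad 1.68
side 13 mark angle rad 1.66
tcp clamp [-0.0856 -0.0724  0.087 ] 5.5
(array([-0.08671643,  0.01792619, -0.0016284 ]), np.float64(1.6613868430628056))
```

Request:
step_arm:
  targets:
    - {"dx": 0,"dy": 0.2,"dz": 0,"rx": 0,"ry": 0,"rz": 0}
    - {"dx": 0,"dy": 0.18,"dz": 0.1,"rx": 0,"ry": 0,"rz": 0}
    - {"dx": 0,"dy": 0,"dz": 0.06,"rx": 0,"ry": 0,"rz": 0}
    - {"dx": 0,"dy": 0,"dz": 0.03,"rx": 0,"ry": 0,"rz": 0}
    - {"dx": 0,"dy": 0,"dz": 0.01,"rx": 0,"ry": 0,"rz": 0}
    - {"dx": 0,"dy": 0.05,"dz": 0,"rx": 0,"ry": 0,"rz": 0}
    - {"dx": 0,"dy": 0.05,"dz": 0,"rx": 0,"ry": 0,"rz": 0}
    - {"dx": 0,"dy": 0.05,"dz": 0,"rx": 0,"ry": 0,"rz": 0}
    - {"dx": 0,"dy": 0.05,"dz": 0,"rx": 0,"ry": 0,"rz": 0}
    - {"dx": 0,"dy": 0.02,"dz": 0,"rx": 0,"ry": 0,"rz": 0}

```text
clock: 6.55
position: [0.4885, -0.1254, 0.0576]
orientation: [-180.0, 0.0, -162.0]
force: [-0.4, -0.2, -0.2]
gripper_width: 0.0001
grip_force: 0.0
```

Request:
step_arm:
  targets:
    - {"dx": 0,"dy": 0,"dz": -0.1,"rx": 0,"ry": 0,"rz": 0}
    - {"dx": 0,"dy": -0.22,"dz": -0.1,"rx": 0,"ry": 0,"rz": 0}
    - {"dx": 0,"dy": -0.3,"dz": 0,"rx": 0,"ry": 0,"rz": 0}
    - {"dx": 0,"dy": -0.08,"dz": 0,"rx": 0,"ry": 0,"rz": 0}
    - {"dx": 0,"dy": 0,"dz": 0,"rx": 0,"ry": 0,"rz": 0}
    - {"dx": 0,"dy": 0,"dz": 0,"rx": 0,"ry": 0,"rz": 0}
    - {"dx": 0,"dy": 0,"dz": 0,"rx": 0,"ry": 0,"rz": 0}
    - {"dx": 0,"dy": 0,"dz": 0,"rx": 0,"ry": 0,"rz": 0}
    - {"dx": 0,"dy": 0,"dz": 0,"rx": 0,"ry": 0,"rz": 0}
    - {"dx": 0,"dy": 0,"dz": 0,"rx": 0,"ry": 0,"rz": 0}

```text
clock: 7.55
position: [0.5164, -0.2108, 0.0872]
orientation: [-180.0, 0.0, -162.0]
force: [0.5, 0.3, 0.2]
gripper_width: 0.0002
grip_force: 0.0
```

```bash
python3 w.py w2; python3 ang.py
```

```text
-0.08560857901070373 -0.07335062925706536 0.08712595606177562
top no mark
side no mark
tcp clamp [-0.0857 -0.0735  0.0871] 7.75
```

View pics/w2.png

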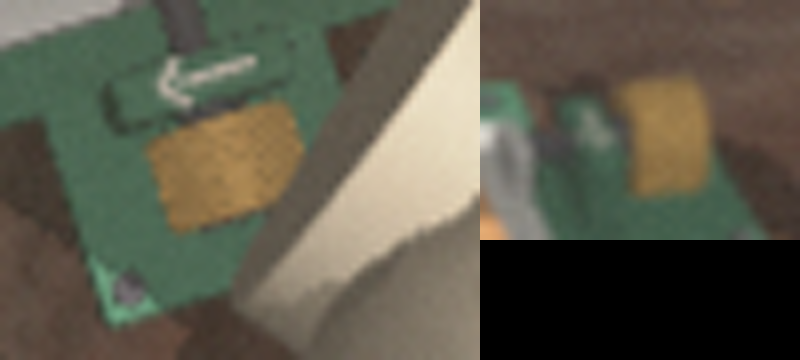

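No mark is visible in either view, so it's underneath as expected at about 3.3 rad. I'll do two more strokes and then check.

Request:
step_arm:
  targets:
    - {"dx": 0,"dy": 0.2,"dz": 0,"rx": 0,"ry": 0,"rz": 0}
    - {"dx": 0,"dy": 0.18,"dz": 0.1,"rx": 0,"ry": 0,"rz": 0}
    - {"dx": 0,"dy": 0,"dz": 0.06,"rx": 0,"ry": 0,"rz": 0}
    - {"dx": 0,"dy": 0,"dz": 0.03,"rx": 0,"ry": 0,"rz": 0}
    - {"dx": 0,"dy": 0,"dz": 0.01,"rx": 0,"ry": 0,"rz": 0}
    - {"dx": 0,"dy": 0.05,"dz": 0,"rx": 0,"ry": 0,"rz": 0}
    - {"dx": 0,"dy": 0.05,"dz": 0,"rx": 0,"ry": 0,"rz": 0}
    - {"dx": 0,"dy": 0.05,"dz": 0,"rx": 0,"ry": 0,"rz": 0}
    - {"dx": 0,"dy": 0.05,"dz": 0,"rx": 0,"ry": 0,"rz": 0}
    - {"dx": 0,"dy": 0.02,"dz": 0,"rx": 0,"ry": 0,"rz": 0}

```text
clock: 8.75
position: [0.4886, -0.1254, 0.0576]
orientation: [-180.0, 0.0, -162.0]
force: [0.4, -0.3, -0.6]
gripper_width: -0.0001
grip_force: 0.0
```

Request:
step_arm:
  targets:
    - {"dx": 0,"dy": 0,"dz": -0.1,"rx": 0,"ry": 0,"rz": 0}
    - {"dx": 0,"dy": -0.11,"dz": 0,"rx": 0,"ry": 0,"rz": 0}
    - {"dx": 0,"dy": -0.11,"dz": 0,"rx": 0,"ry": 0,"rz": 0}
    - {"dx": 0,"dy": 0,"dz": 0.06,"rx": 0,"ry": 0,"rz": 0}
    - {"dx": 0,"dy": 0,"dz": 0.04,"rx": 0,"ry": 0,"rz": 0}
    - {"dx": 0,"dy": 0.05,"dz": 0,"rx": 0,"ry": 0,"rz": 0}
    - {"dx": 0,"dy": 0.05,"dz": 0,"rx": 0,"ry": 0,"rz": 0}
    - {"dx": 0,"dy": 0.05,"dz": 0,"rx": 0,"ry": 0,"rz": 0}
    - {"dx": 0,"dy": 0.05,"dz": 0,"rx": 0,"ry": 0,"rz": 0}
    - {"dx": 0,"dy": 0.02,"dz": 0,"rx": 0,"ry": 0,"rz": 0}

```text
clock: 9.75
position: [0.4878, -0.1246, 0.0567]
orientation: [179.9, -0.0, -162.0]
force: [-0.9, -0.5, 0.1]
gripper_width: 0.0003
grip_force: 0.0
```

Request:
step_arm:
  targets:
    - {"dx": 0,"dy": 0,"dz": -0.1,"rx": 0,"ry": 0,"rz": 0}
    - {"dx": 0,"dy": -0.22,"dz": -0.1,"rx": 0,"ry": 0,"rz": 0}
    - {"dx": 0,"dy": -0.3,"dz": 0,"rx": 0,"ry": 0,"rz": 0}
    - {"dx": 0,"dy": -0.08,"dz": 0,"rx": 0,"ry": 0,"rz": 0}
    - {"dx": 0,"dy": 0,"dz": 0,"rx": 0,"ry": 0,"rz": 0}
    - {"dx": 0,"dy": 0,"dz": 0,"rx": 0,"ry": 0,"rz": 0}
    - {"dx": 0,"dy": 0,"dz": 0,"rx": 0,"ry": 0,"rz": 0}
    - {"dx": 0,"dy": 0,"dz": 0,"rx": 0,"ry": 0,"rz": 0}
    - {"dx": 0,"dy": 0,"dz": 0,"rx": 0,"ry": 0,"rz": 0}
    - {"dx": 0,"dy": 0,"dz": 0,"rx": 0,"ry": 0,"rz": 0}

```text
clock: 10.75
position: [0.5163, -0.2108, 0.0872]
orientation: [-180.0, -0.0, -162.0]
force: [-0.1, 0.7, 0.2]
gripper_width: 0.0
grip_force: 0.0
```

```bash
python3 ang.py
```

```text
top 24 mark angle rad 0.02
side 13 mark angle rad 0.07
tcp clamp [-0.0856 -0.0733  0.0871] 10.85
```

First full turn done after four strokes (~1.57 rad each). Four more identical strokes follow.

Request:
step_arm:
  targets:
    - {"dx": 0,"dy": 0.2,"dz": 0,"rx": 0,"ry": 0,"rz": 0}
    - {"dx": 0,"dy": 0.18,"dz": 0.1,"rx": 0,"ry": 0,"rz": 0}
    - {"dx": 0,"dy": 0,"dz": 0.06,"rx": 0,"ry": 0,"rz": 0}
    - {"dx": 0,"dy": 0,"dz": 0.03,"rx": 0,"ry": 0,"rz": 0}
    - {"dx": 0,"dy": 0,"dz": 0.01,"rx": 0,"ry": 0,"rz": 0}
    - {"dx": 0,"dy": 0.05,"dz": 0,"rx": 0,"ry": 0,"rz": 0}
    - {"dx": 0,"dy": 0.05,"dz": 0,"rx": 0,"ry": 0,"rz": 0}
    - {"dx": 0,"dy": 0.05,"dz": 0,"rx": 0,"ry": 0,"rz": 0}
    - {"dx": 0,"dy": 0.05,"dz": 0,"rx": 0,"ry": 0,"rz": 0}
    - {"dx": 0,"dy": 0.02,"dz": 0,"rx": 0,"ry": 0,"rz": 0}

```text
clock: 11.85
position: [0.4885, -0.1254, 0.0576]
orientation: [-180.0, 0.0, -162.0]
force: [1.1, 0.7, -0.2]
gripper_width: 0.0001
grip_force: 0.0
```

Request:
step_arm:
  targets:
    - {"dx": 0,"dy": 0,"dz": -0.1,"rx": 0,"ry": 0,"rz": 0}
    - {"dx": 0,"dy": -0.11,"dz": 0,"rx": 0,"ry": 0,"rz": 0}
    - {"dx": 0,"dy": -0.11,"dz": 0,"rx": 0,"ry": 0,"rz": 0}
    - {"dx": 0,"dy": 0,"dz": 0.06,"rx": 0,"ry": 0,"rz": 0}
    - {"dx": 0,"dy": 0,"dz": 0.04,"rx": 0,"ry": 0,"rz": 0}
    - {"dx": 0,"dy": 0.05,"dz": 0,"rx": 0,"ry": 0,"rz": 0}
    - {"dx": 0,"dy": 0.05,"dz": 0,"rx": 0,"ry": 0,"rz": 0}
    - {"dx": 0,"dy": 0.05,"dz": 0,"rx": 0,"ry": 0,"rz": 0}
    - {"dx": 0,"dy": 0.05,"dz": 0,"rx": 0,"ry": 0,"rz": 0}
    - {"dx": 0,"dy": 0.02,"dz": 0,"rx": 0,"ry": 0,"rz": 0}

```text
clock: 12.85
position: [0.4878, -0.1245, 0.0567]
orientation: [179.9, -0.0, -162.0]
force: [-0.5, -0.3, -0.6]
gripper_width: 0.0003
grip_force: 0.0
```

Request:
step_arm:
  targets:
    - {"dx": 0,"dy": 0,"dz": -0.1,"rx": 0,"ry": 0,"rz": 0}
    - {"dx": 0,"dy": -0.11,"dz": 0,"rx": 0,"ry": 0,"rz": 0}
    - {"dx": 0,"dy": -0.11,"dz": 0,"rx": 0,"ry": 0,"rz": 0}
    - {"dx": 0,"dy": 0,"dz": 0.06,"rx": 0,"ry": 0,"rz": 0}
    - {"dx": 0,"dy": 0,"dz": 0.04,"rx": 0,"ry": 0,"rz": 0}
    - {"dx": 0,"dy": 0.05,"dz": 0,"rx": 0,"ry": 0,"rz": 0}
    - {"dx": 0,"dy": 0.05,"dz": 0,"rx": 0,"ry": 0,"rz": 0}
    - {"dx": 0,"dy": 0.05,"dz": 0,"rx": 0,"ry": 0,"rz": 0}
    - {"dx": 0,"dy": 0.05,"dz": 0,"rx": 0,"ry": 0,"rz": 0}
    - {"dx": 0,"dy": 0.02,"dz": 0,"rx": 0,"ry": 0,"rz": 0}

```text
clock: 13.85
position: [0.4878, -0.1246, 0.0567]
orientation: [179.9, -0.0, -162.0]
force: [0.0, 0.5, -0.4]
gripper_width: 0.0001
grip_force: 0.0
```

Request:
step_arm:
  targets:
    - {"dx": 0,"dy": 0,"dz": -0.1,"rx": 0,"ry": 0,"rz": 0}
    - {"dx": 0,"dy": -0.22,"dz": -0.1,"rx": 0,"ry": 0,"rz": 0}
    - {"dx": 0,"dy": -0.3,"dz": 0,"rx": 0,"ry": 0,"rz": 0}
    - {"dx": 0,"dy": -0.08,"dz": 0,"rx": 0,"ry": 0,"rz": 0}
    - {"dx": 0,"dy": 0,"dz": 0,"rx": 0,"ry": 0,"rz": 0}
    - {"dx": 0,"dy": 0,"dz": 0,"rx": 0,"ry": 0,"rz": 0}
    - {"dx": 0,"dy": 0,"dz": 0,"rx": 0,"ry": 0,"rz": 0}
    - {"dx": 0,"dy": 0,"dz": 0,"rx": 0,"ry": 0,"rz": 0}
    - {"dx": 0,"dy": 0,"dz": 0,"rx": 0,"ry": 0,"rz": 0}
    - {"dx": 0,"dy": 0,"dz": 0,"rx": 0,"ry": 0,"rz": 0}

```text
clock: 14.85
position: [0.5163, -0.2108, 0.0872]
orientation: [-180.0, 0.0, -162.0]
force: [0.6, -0.3, 0.4]
gripper_width: -0.0002
grip_force: 0.0
```

```bash
python3 ang.py
```

```text
top 4 mark angle rad -1.14
side no mark
tcp clamp [-0.0856 -0.0734  0.0871] 14.95
```

The mark is coming up on the far side (≈ -1.2 rad), so one more stroke.

Request:
step_arm:
  targets:
    - {"dx": 0,"dy": 0.2,"dz": 0,"rx": 0,"ry": 0,"rz": 0}
    - {"dx": 0,"dy": 0.18,"dz": 0.1,"rx": 0,"ry": 0,"rz": 0}
    - {"dx": 0,"dy": 0,"dz": 0.06,"rx": 0,"ry": 0,"rz": 0}
    - {"dx": 0,"dy": 0,"dz": 0.03,"rx": 0,"ry": 0,"rz": 0}
    - {"dx": 0,"dy": 0,"dz": 0.01,"rx": 0,"ry": 0,"rz": 0}
    - {"dx": 0,"dy": 0.05,"dz": 0,"rx": 0,"ry": 0,"rz": 0}
    - {"dx": 0,"dy": 0.05,"dz": 0,"rx": 0,"ry": 0,"rz": 0}
    - {"dx": 0,"dy": 0.05,"dz": 0,"rx": 0,"ry": 0,"rz": 0}
    - {"dx": 0,"dy": 0.05,"dz": 0,"rx": 0,"ry": 0,"rz": 0}
    - {"dx": 0,"dy": 0.02,"dz": 0,"rx": 0,"ry": 0,"rz": 0}

```text
clock: 15.95
position: [0.4886, -0.1254, 0.0576]
orientation: [-180.0, 0.0, -162.0]
force: [-0.2, -0.8, -0.8]
gripper_width: 0.0001
grip_force: 0.0
```

Request:
step_arm:
  targets:
    - {"dx": 0,"dy": 0,"dz": -0.1,"rx": 0,"ry": 0,"rz": 0}
    - {"dx": 0,"dy": -0.22,"dz": -0.1,"rx": 0,"ry": 0,"rz": 0}
    - {"dx": 0,"dy": -0.3,"dz": 0,"rx": 0,"ry": 0,"rz": 0}
    - {"dx": 0,"dy": -0.08,"dz": 0,"rx": 0,"ry": 0,"rz": 0}
    - {"dx": 0,"dy": 0,"dz": 0,"rx": 0,"ry": 0,"rz": 0}
    - {"dx": 0,"dy": 0,"dz": 0,"rx": 0,"ry": 0,"rz": 0}
    - {"dx": 0,"dy": 0,"dz": 0,"rx": 0,"ry": 0,"rz": 0}
    - {"dx": 0,"dy": 0,"dz": 0,"rx": 0,"ry": 0,"rz": 0}
    - {"dx": 0,"dy": 0,"dz": 0,"rx": 0,"ry": 0,"rz": 0}
    - {"dx": 0,"dy": 0,"dz": 0,"rx": 0,"ry": 0,"rz": 0}

```text
clock: 16.95
position: [0.5163, -0.2108, 0.0872]
orientation: [-180.0, -0.0, -162.0]
force: [0.1, 0.4, 0.0]
gripper_width: 0.0006
grip_force: 0.0
```

```bash
python3 ang.py
python3 - <<'E'
from rig import r
from h import *
for n,(a,b,c,d,f) in {"top":(195,305,260,435,4.5)}.items():
    g=r.get_image(n);cv2.imwrite("pics/c3.png",cv2.resize(g["color"][a:b,c:d],None,fx=f,fy=f,interpolation=2)[:,:,::-1])
E
```

```text
top 21 mark angle rad 0.29
side 11 mark angle rad 0.32
tcp clamp [-0.0856 -0.0734  0.0871] 17.05
```

View pics/c3.png

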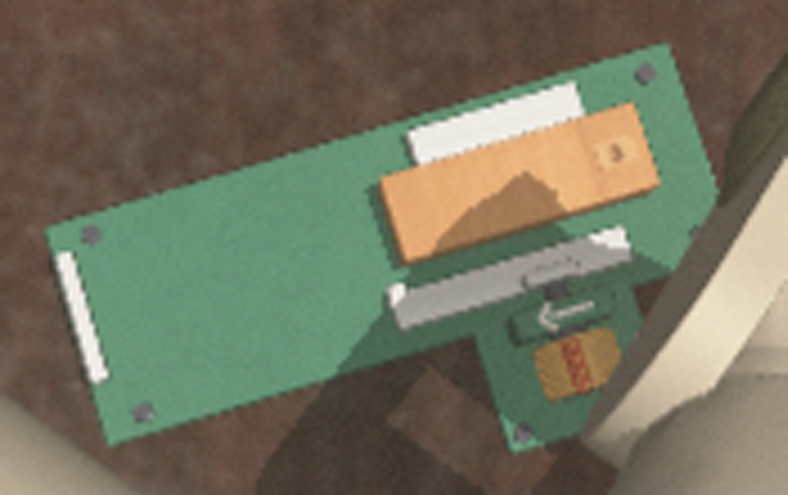

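The red mark is back near the top (crop 575,362; 12.57+0.3 rad), and the jaw (≈ 510,280) has backed off the block by about 10 mm. Next I'll go behind the block's near end.

Request:
step_arm:
  targets:
    - {"dx": 0,"dy": -0.18,"dz": 0,"rx": 0,"ry": 0,"rz": 0}
    - {"dx": -0.2,"dy": 0,"dz": 0,"rx": 0,"ry": 0,"rz": 0}
    - {"dx": -0.2,"dy": 0,"dz": 0,"rx": 0,"ry": 0,"rz": 0}
    - {"dx": -0.17,"dy": 0,"dz": 0,"rx": 0,"ry": 0,"rz": 0}
    - {"dx": 0,"dy": 0,"dz": 0.1,"rx": 0,"ry": 0,"rz": 0}
    - {"dx": 0,"dy": 0,"dz": 0.1,"rx": 0,"ry": 0,"rz": 0}
    - {"dx": 0,"dy": 0,"dz": 0.1,"rx": 0,"ry": 0,"rz": 0}
    - {"dx": 0,"dy": 0,"dz": 0.08,"rx": 0,"ry": 0,"rz": 0}
    - {"dx": 0,"dy": 0,"dz": 0,"rx": 0,"ry": 0,"rz": 0}
    - {"dx": 0,"dy": 0,"dz": 0,"rx": 0,"ry": 0,"rz": 0}

```text
clock: 18.1
position: [0.6062, -0.2106, 0.0304]
orientation: [-180.0, 0.0, -162.0]
force: [0.1, 0.1, 0.3]
gripper_width: 0.0002
grip_force: 0.0
```

```bash
python3 ang.py
```

```text
top no mark
side 12 mark angle rad 0.34
tcp clamp [ 1.000e-04 -1.009e-01  3.090e-02] 18.2
```

Request:
step_arm:
  targets:
    - {"dx": 0,"dy": 0.08,"dz": 0,"rx": 0,"ry": 0,"rz": 0}
    - {"dx": 0,"dy": 0.08,"dz": 0,"rx": 0,"ry": 0,"rz": 0}
    - {"dx": 0,"dy": 0.06,"dz": 0,"rx": 0,"ry": 0,"rz": 0}
    - {"dx": 0,"dy": 0.06,"dz": 0,"rx": 0,"ry": 0,"rz": 0}
    - {"dx": 0,"dy": 0.06,"dz": 0,"rx": 0,"ry": 0,"rz": 0}
    - {"dx": 0,"dy": 0.06,"dz": 0,"rx": 0,"ry": 0,"rz": 0}
    - {"dx": 0,"dy": 0.06,"dz": 0,"rx": 0,"ry": 0,"rz": 0}
    - {"dx": 0,"dy": 0.06,"dz": 0,"rx": 0,"ry": 0,"rz": 0}
    - {"dx": 0,"dy": 0.06,"dz": 0,"rx": 0,"ry": 0,"rz": 0}
    - {"dx": 0,"dy": 0.06,"dz": 0,"rx": 0,"ry": 0,"rz": 0}

```text
clock: 19.2
position: [0.5762, -0.1185, 0.0301]
orientation: [-180.0, 0.0, -162.0]
force: [0.4, -0.9, 1.3]
gripper_width: -0.0
grip_force: 0.7
```

Request:
step_arm:
  targets:
    - {"dx": 0,"dy": 0.06,"dz": 0,"rx": 0,"ry": 0,"rz": 0}
    - {"dx": 0,"dy": 0.06,"dz": 0,"rx": 0,"ry": 0,"rz": 0}
    - {"dx": 0,"dy": 0.06,"dz": 0,"rx": 0,"ry": 0,"rz": 0}
    - {"dx": 0,"dy": 0.06,"dz": 0,"rx": 0,"ry": 0,"rz": 0}
    - {"dx": 0,"dy": 0.06,"dz": 0,"rx": 0,"ry": 0,"rz": 0}
    - {"dx": 0,"dy": 0.03,"dz": 0,"rx": 0,"ry": 0,"rz": 0}
    - {"dx": 0,"dy": 0.03,"dz": 0,"rx": 0,"ry": 0,"rz": 0}
    - {"dx": 0,"dy": 0,"dz": 0,"rx": 0,"ry": 0,"rz": 0}
    - {"dx": 0,"dy": 0,"dz": 0,"rx": 0,"ry": 0,"rz": 0}
    - {"dx": 0,"dy": 0,"dz": 0,"rx": 0,"ry": 0,"rz": 0}

```text
clock: 20.2
position: [0.5597, -0.068, 0.0299]
orientation: [180.0, -0.0, -162.0]
force: [0.5, -0.8, -0.3]
gripper_width: -0.0
grip_force: 0.0
```

```bash
cat > blk.py <<'E'
from ang import *
for n in ("top","side"):
    g=r.get_image(n);h=cv2.cvtColor(g["color"],cv2.COLOR_RGB2HSV);m=cv2.inRange(h,(5,80,100),(22,255,255))
    k=np.zeros_like(m)
    q=np.array([px(g,O+R.T@np.array(c)) for c in((-.05,-.1,.03),(.05,-.1,.03),(.05,.22,.03),(-.05,.22,.03))]).astype(np.int32)
    cv2.fillPoly(k,[q],255);m&=k
    c=max(cv2.findContours(m,0,2)[0],key=cv2.contourArea)
    P=np.array([R@(onz(g,*p[0],.031)-O) for p in c]);print(n,"x",P[:,0].min().round(4),P[:,0].max().round(4),"y",P[:,1].min().round(4),P[:,1].max().round(4))
    f=4.5 if n=="top" else 5
    a=(195,305,260,435) if n=="top" else (205,305,285,395)
    cv2.imwrite(f"pics/b_{n}.png",cv2.resize(g["color"][a[0]:a[1],a[2]:a[3]],None,fx=f,fy=f,interpolation=2)[:,:,::-1])
run()
E
python3 blk.py
```

```text
top x -0.0195 0.0208 y 0.1411 0.1838
side x -0.0198 0.0274 y 0.0669 0.2169
top no mark
side 12 mark angle rad 0.33
tcp clamp [-0.0002  0.0493  0.03  ] 20.4
```

Request:
step_arm:
  targets:
    - {"dx": 0,"dy": 0.03,"dz": 0,"rx": 0,"ry": 0,"rz": 0}
    - {"dx": 0,"dy": 0.03,"dz": 0,"rx": 0,"ry": 0,"rz": 0}
    - {"dx": 0,"dy": 0.015,"dz": 0,"rx": 0,"ry": 0,"rz": 0}
    - {"dx": 0,"dy": 0.01,"dz": 0,"rx": 0,"ry": 0,"rz": 0}
    - {"dx": 0,"dy": 0.01,"dz": 0,"rx": 0,"ry": 0,"rz": 0}
    - {"dx": 0,"dy": 0.005,"dz": 0,"rx": 0,"ry": 0,"rz": 0}
    - {"dx": 0,"dy": 0,"dz": 0,"rx": 0,"ry": 0,"rz": 0}
    - {"dx": 0,"dy": 0,"dz": 0,"rx": 0,"ry": 0,"rz": 0}
    - {"dx": 0,"dy": 0,"dz": 0,"rx": 0,"ry": 0,"rz": 0}
    - {"dx": 0,"dy": 0,"dz": 0,"rx": 0,"ry": 0,"rz": 0}

```text
clock: 21.4
position: [0.555, -0.0536, 0.0301]
orientation: [180.0, -0.0, -162.0]
force: [-0.5, -0.2, -0.1]
gripper_width: 0.0003
grip_force: 0.0
```

```bash
python3 blk.py
```

```text
top x -0.0201 0.0206 y 0.1618 0.1978
side x -0.02 0.0262 y 0.0813 0.2171
top 19 mark angle rad 0.23
side 11 mark angle rad 0.34
tcp clamp [-0.0002  0.0644  0.0301] 21.6
```

Front is at y≈198 mm with no contact force yet, so I'll push slightly further until it touches.

Request:
step_arm:
  targets:
    - {"dx": 0,"dy": 0.007,"dz": 0,"rx": 0,"ry": 0,"rz": 0}
    - {"dx": 0,"dy": 0.007,"dz": 0,"rx": 0,"ry": 0,"rz": 0}
    - {"dx": 0,"dy": 0,"dz": 0,"rx": 0,"ry": 0,"rz": 0}
    - {"dx": 0,"dy": 0,"dz": 0,"rx": 0,"ry": 0,"rz": 0}
    - {"dx": 0,"dy": 0,"dz": 0,"rx": 0,"ry": 0,"rz": 0}
    - {"dx": 0,"dy": 0,"dz": 0,"rx": 0,"ry": 0,"rz": 0}
    - {"dx": 0,"dy": 0,"dz": 0,"rx": 0,"ry": 0,"rz": 0}
    - {"dx": 0,"dy": 0,"dz": 0,"rx": 0,"ry": 0,"rz": 0}
    - {"dx": 0,"dy": 0,"dz": 0,"rx": 0,"ry": 0,"rz": 0}
    - {"dx": 0,"dy": 0,"dz": 0,"rx": 0,"ry": 0,"rz": 0}

```text
clock: 22.6
position: [0.5544, -0.0516, 0.0301]
orientation: [180.0, -0.0, -162.0]
force: [-0.3, 0.8, 0.3]
gripper_width: -0.0001
grip_force: 0.0
```

Request:
step_arm:
  targets:
    - {"dx": 0,"dy": 0.007,"dz": 0,"rx": 0,"ry": 0,"rz": 0}
    - {"dx": 0,"dy": 0.004,"dz": 0,"rx": 0,"ry": 0,"rz": 0}
    - {"dx": 0,"dy": 0,"dz": 0,"rx": 0,"ry": 0,"rz": 0}
    - {"dx": 0,"dy": 0,"dz": 0,"rx": 0,"ry": 0,"rz": 0}
    - {"dx": 0,"dy": 0,"dz": 0,"rx": 0,"ry": 0,"rz": 0}
    - {"dx": 0,"dy": 0,"dz": 0,"rx": 0,"ry": 0,"rz": 0}
    - {"dx": 0,"dy": 0,"dz": 0,"rx": 0,"ry": 0,"rz": 0}
    - {"dx": 0,"dy": 0,"dz": 0,"rx": 0,"ry": 0,"rz": 0}
    - {"dx": 0,"dy": 0,"dz": 0,"rx": 0,"ry": 0,"rz": 0}
    - {"dx": 0,"dy": 0,"dz": 0,"rx": 0,"ry": 0,"rz": 0}

```text
clock: 23.6
position: [0.5544, -0.0507, 0.0303]
orientation: [-179.9, 0.1, -162.0]
force: [1.1, -4.6, 0.7]
gripper_width: 0.0
grip_force: 2.6
```

It is resting against the stop (≈5 N). Now back off, rise and check.

Request:
step_arm:
  targets:
    - {"dx": 0,"dy": -0.05,"dz": 0,"rx": 0,"ry": 0,"rz": 0}
    - {"dx": 0,"dy": -0.1,"dz": 0,"rx": 0,"ry": 0,"rz": 0}
    - {"dx": 0,"dy": 0,"dz": -0.2,"rx": 0,"ry": 0,"rz": 0}
    - {"dx": 0,"dy": 0,"dz": -0.3,"rx": 0,"ry": 0,"rz": 0}
    - {"dx": 0,"dy": -0.3,"dz": -0.3,"rx": 0,"ry": 0,"rz": 0}
    - {"dx": 0,"dy": -0.3,"dz": -0.2,"rx": 0,"ry": 0,"rz": 0}
    - {"dx": 0,"dy": -0.3,"dz": 0,"rx": 0,"ry": 0,"rz": 0}
    - {"dx": 0,"dy": -0.2,"dz": 0,"rx": 0,"ry": 0,"rz": 0}
    - {"dx": 0,"dy": 0,"dz": 0,"rx": 0,"ry": 0,"rz": 0}
    - {"dx": 0,"dy": 0,"dz": 0,"rx": 0,"ry": 0,"rz": 0}

```text
clock: 24.6
position: [0.6074, -0.2167, 0.1675]
orientation: [179.9, -0.0, -162.1]
force: [-0.5, 0.1, -0.3]
gripper_width: -0.0001
grip_force: 0.0
```

```bash
python3 blk.py
```

```text
top x -0.0204 0.0207 y 0.0808 0.2003
side x -0.0198 0.0265 y 0.0859 0.2169
top 1 mark angle rad 0.4
side 10 mark angle rad 0.36
tcp clamp [ 0.     -0.1053  0.1683] 24.8
```

View pics/b_side.png

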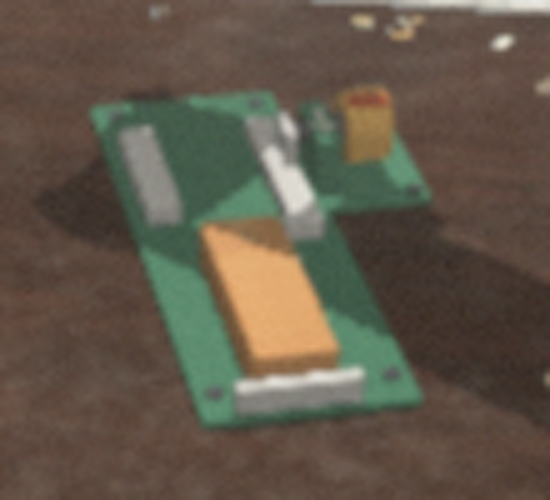

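The block lies flat against the stop (≈ 300,365), clear of the jaws, with the red mark near the top of the wheel (≈ 370,100). Handing in.

```bash
python3 -c "
from rig import r
print(r.hand_in())"
```

```text
the job is handed in; nothing more can be done
None
```

The job is handed in, with no verdict returned: I measured the wheel at about 12.9 rad (two full turns) and the block flat against the end stop (centre y ≈ 0.14 m); the arm stands clear.

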